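# Re-seal the tea canister and take off its outer lid for wiping

## Robot

A 7-joint arm with a two-finger parallel gripper is mounted at the origin on a cart in front of the work surface, level with it; the furniture and walls round the work are solid. World frame = base frame: x ahead of the robot, y to its left, z up, the work surface at z = 0. Lengths are in m, angles in rad, forces in N, time in s.
With the tool pointing down it reaches from about 0.4 to 0.85 m from the base axis. Payload 4.5 kg.
Tool frame: the origin (TCP) lies where the fingers leave the gripper's body, on its centre line; the fingertips stand 64 mm ahead of it and the grasp point (between the pads) lies 45 mm ahead of it; z points along the fingers, y is the line along which they close (so a half turn about z gives the same grasp; the last joint's range is limited). The gripper opens to 88 mm and grips with 3 to 60 N. Pads are 18 mm wide; open, the fingers measure 123 mm over their backs; the gripper's body (75 mm by 187 mm) begins 45 mm behind the grasp point.
Start: joints at [1.169, 0.689, -0.195, 1.565, 0.157, 0.902, -0.215], TCP at [0.264, -0.567, 0.303] pointing down, gripper open.
Joint ranges: [-3.01, 3.01], [-0.46, 2.08], [-1.47, 1.51], [0.13, 2.56], [-1, 4.14], [0.04, 2.09], [-2.66, 2.66]. Speed limits (rad/s): [2.57, 2.57, 3.14, 3.14, 3.14, 3.14, 3.14].

## Interface

Orientations are given as a unit quaternion [x, y, z, w].
In Python, from plant import r gives the robot as it stands.
- The arm moves only by the tool play_rows, never from a script. Its arguments are lists of equal length, an entry for each row: "translation": the shift along the tool's x, y, z in m, a list of three; "delta_rot": the turn, a rotation vector about the tool's x, y, z in degrees, a list of three; "grip": the opening, from -1 (shut) to 1 (fully open). In form: {"translation": [[x, y, z], ...], "delta_rot": [[rx, ry, rz], ...], "grip": [grip, ...]}. A call has 1 to 20 rows; each row shifts and turns the commanded pose from where the row before left it, along the tool's axes as they then stand; what a row does not reach is not made up. A row lasts 1/8 s, in which the tool goes at most 62.5 mm and 10.7 degrees, less where a joint would pass 70% of its speed; a pose out of reach is approached as far as the arm can. A call with a gripper value outside its range is refused whole. The fingers move at their own pace and stop on an object; "squeeze" is the grip in N (left out, the last holds). Time passes only in rows, so rows that do not move let the fingers close. It gives the time, the measured TCP pose, the force, the opening and the grip force at its end, in the units of the state.
- r.get_state(): the state, without advancing time (a new reading comes with each control period).
- r.snapshot(name): name is "scene" or "top" or "wrist"; returns the picture (400x640x3 uint8, blue, green, red); there is no depth.
- r.get_calibration(name): a dict with "intrinsics" (3x3 intrinsics, pixels), "eye" and "rotation" of the camera in the world. Camera axes: x right, y up, looking along -z (the intrinsics and any distortion apply to the point x, -y, -z); pixel columns grow to the right and rows downward; lengths in m; the calibration is good to about 2 mm. The wrist camera is an equidistant fisheye: a pixel r from the principal point sees the ray r / f radians off the axis. A picture is of the moment at which its call begins: read the wrist's pose just before it. get_calibration takes no time and is no camera call; for the wrist camera it gives the pose at the moment of the call.
- r.finish_job(): hands the job in; it is judged then, once.
Trained networks look in the newest picture that a camera, given by its name, has taken for a name from the list of things; names that differ only in an ending like _2 or _b are one class to them, and where a whole thing is asked for, a point or a joint stands for the part that bears it (a point fixed in the world has none). Each returns a list of dicts, best first, with "confidence" (0 to 1); they miss things now and then, are a little off and sometimes report something else, mostly with a low value. They report only what shows in the picture. A call takes as long as a camera call. They do not tell look-alikes from the thing itself.
- r.look_for(camera, target): "point" ([x, y, z] in m, in world coordinates, good to about 4 mm: the middle of the surface that is visible of it).
- r.silhouettes(camera, target): "pixels" (400x640 bool, what is visible of it).
The state is a dict: "clock": time; "q": joint angles; "qd": joint speeds; "joint_torque": joint torques, N m; "tool_pos": TCP position; "eef_rot": TCP orientation; "contact_force": force on the tool from outside, world axes, zero at the start; "moment": the same for the moment, N m; "opening": opening from 0.0 (shut) to 1.0 (fully open); "finger_force": force on a finger pad.
Only numpy, scipy, OpenCV 4.12 (cv2) and the standard library are available. Lean on these libraries where they do the work, as an engineer would, in place of code of your own. Each camera call takes 0.05 s, during which the arm holds its last target. There are 200 camera calls.

## Task

The wooden outer lid of the steel tea canister was put down with the white inner lid still stuck inside it, and two crumpled paper wrappers were left on top. Drop both wrappers into the small dark steel bin on the desk, then set the pair of lids back on the canister and press until the inner lid snaps into the neck, and lift the outer lid alone off it, leaving the inner lid seated and the canister standing where it is. Finish while still holding the outer lid level in the gripper, about ten centimetres above the canister, ready to be wiped; leave the mug, the eraser and the stapler where they are.

Things in the scene. Friction and masses are not known exactly. Their poses are not given: they have to be found in the camera images.
- outer_lid: Wooden outer lid, 116 mm across, 0.16 kg, right way up with the inner lid inside. Origin on its axis where its underside rests on the inner lid's top, z up. Dished top floor at z +7 mm, raised edge to +10.5; knob 23 to 27 mm thick from +7 to +37; skirt radius 54.5, down to -13. Sprung balls in the skirt carry the inner lid along and let go at a straight pull of about 2 N beyond its weight.
- outer_knob (a point): Centre of the outer lid's knob, on the lid's axis, 22 mm above the origin of outer_lid and 15 mm above the dished top: the place to grip.
- inner_lid: White sealing lid, 0.05 kg, nested in the outer lid, standing on its plug. Origin at the centre of its flat top, 26 mm above the plug's foot, z up; it coincides with outer_lid's origin while nested (to about 1 mm when carried). Flange 94 mm across, 4 mm thick; plug 78 mm across with a groove and a 5 mm tapered foot. Home in the canister, its origin is 4 mm above canister_rim.
- canister: Open steel tea canister, 112 mm across, 95 mm high, 0.75 kg, loose on the desk. Origin at the centre of its underside, z up. Neck 88 mm across outside, 82 inside (2 mm of play round the plug). Three sprung balls in the neck snap over the plug: pushing it home takes about 6 N besides the lids' weight, pulling it out about 8 N.
- canister_rim (a point): Centre of the canister's mouth, at the height of its rim, 95 mm above the desk.
- wrapper_a: Crumpled paper wrapper, an irregular ball about 33 mm across and 28 mm high, 12 g, on the dished top of the outer lid beside the knob (about 34 mm from the lid's axis). Origin at the centre of its underside.
- wrapper_b: The other crumpled paper wrapper, about the same size, on the other side of the knob. Origin at the centre of its underside.
- desk_bin: Small round desk bin of dark steel, 125 mm high, 95 mm across at the foot and 124 mm at the rim, open on top, 0.5 kg, loose on the desk. Origin at the centre of its underside, z up; inner floor at z +5 mm.
- bin_mouth (a point): Centre of the desk bin's open mouth, at rim height (125 mm above the desk); the mouth is 115 mm across.
- mug: Patterned mug, 97 mm wide, 98 mm high: a bystander. Origin at the centre of its underside.
- eraser: Eraser, 22 x 50 x 13 mm, between the lids and the canister: a bystander. Origin at the centre of its underside.
- stapler: Small stapler, 132 x 36 x 40 mm, behind the canister: a bystander. Origin at the centre of its underside.
There are look-alikes about, which are no part of the job. Leave any yellow look-alike of the wrapper_a alone.

How it is judged:
By the outcome, as a careful person would: the job done as asked, in the order asked, and still so for the second after the job is handed in, while the arm keeps its last pose, push and grip.
It also fails if it takes over 67 s, if anything falls off the work surface, if the arm or the gripper's body presses on something with over 40 N, if the wrist force passes 120 N, or if a joint passes its speed limit or range.

## Working session

There is one attempt and no reset: what is moved stays moved. The work goes in short steps, Python scripts to look and compute and a tool call to move; the robot and the scene stay as the last step left them, time stands still between calls to the robot, and variables do not carry over. Pictures are saved under pics/ and viewed, at most 10 in all, crops included, and the job is handed in when it is done.

Besides the shell and the picture viewer there is one more tool, called after "Call:" as name(argument=value, ...) on one line, values as JSON. play_rows: Moves the arm, as the interface text tells. Its arguments: {"type":"object","properties":{"translation":{"type":"array","items":{"type":"array","items":{"type":"number"}}},"delta_rot":{"type":"array","items":{"type":"array","items":{"type":"number"}}},"grip":{"type":"array","items":{"type":"number"}},"squeeze":{"type":"number"}},"required":["translation","delta_rot","grip"]}

```bash
mkdir -p pics; cat > h.py <<'E'
import numpy as np, cv2, time
from plant import r
from scipy.spatial.transform import Rotation as R
def save(cam):
    im=np.array(r.snapshot(cam)); cv2.imwrite(f'pics/{cam}_{r.get_state()["clock"]:.2f}.png',im); return im
def ray(cam,uv):
    c=r.get_calibration(cam);K=np.array(c['intrinsics']);x=(uv[0]-K[0,2])/K[0,0];y=(uv[1]-K[1,2])/K[1,1]
    if cam=='wrist':
        t=np.hypot(x,y);s=np.sin(t)/t if t>1e-9 else 1;d=np.array([x*s,-y*s,-np.cos(t)])
    else: d=np.array([x,-y,-1])
    d=np.array(c['rotation'])@d
    return np.array(c['eye']),d/np.linalg.norm(d)
def atz(cam,uv,z):
    e,d=ray(cam,uv);return e+d*(z-e[2])/d[2]
def proj(cam,p):
    c=r.get_calibration(cam);K=np.array(c['intrinsics']);v=np.array(c['rotation']).T@(np.array(p)-np.array(c['eye']));a=np.array([v[0],-v[1],-v[2]])
    if cam=='wrist':
        n=np.hypot(a[0],a[1]);t=np.arctan2(n,a[2]);q=a[:2]/n*t
    else: q=a[:2]/a[2]
    return q*[K[0,0],K[1,1]]+K[:2,2]
def tri(*crs):
    A=np.zeros((3,3));b=np.zeros(3)
    for e,d in crs:
        P=np.eye(3)-np.outer(d,d);A+=P;b+=P@e
    return np.linalg.solve(A,b)
E
cat > s.py <<'E'
from h import *
a=save('scene');b=save('top');w=save('wrist')
cv2.imwrite('pics/a0.png',a);cv2.imwrite('pics/b0.png',b)
s=r.get_state();print(s['clock'],s['tool_pos'],s['eef_rot'],s['opening'],s['contact_force'])
for c in('scene','top','wrist'):
    k=r.get_calibration(c);print(c,np.round(k['eye'],3),np.round(k['rotation'],2).tolist(),k['intrinsics'])
    for t in('outer_lid','outer_knob','inner_lid','canister','canister_rim','wrapper_a','desk_bin','bin_mouth','mug','eraser','stapler'):
        for o in r.look_for(c,t)[:4]:
            print(' ',t,np.round(o['point'],3),round(o['confidence'],2),np.round(proj(c,o['point'])))
print(r.get_state()['clock'])
E
python3 s.py
```

```text
0.15 [ 0.26364693 -0.56626594  0.30211795] [ 9.76347680e-01  2.16205386e-01 -1.87313747e-04 -6.36234026e-04] 1.0006930407491628 [0.37341731 0.21681345 0.30378038]
scene [-0.02   0.293  0.885] [-0.14, 0.31, 0.86, -0.38] [[406.36435205   0.         323.9442364 ]
 [  0.         406.36435205 195.1309737 ]
 [  0.           0.           1.        ]]Traceback (most recent call last):
  File "s.py", line 9, in <module>
    print(' ',t,np.round(o['point'],3),round(o['confidence'],2),np.round(proj(c,o['point'])))
                                                                         ~~~~^^^^^^^^^^^^^^
  File "h.py", line 16, in proj
    c=r.get_calibration(cam);K=np.array(c['intrinsics']);v=np.array(c['rotation']).T@(np.array(p)-np.array(c['eye']));a=np.array([v[0],-v[1],-v[2]])
                                                           ~~~~~~~~~~~~~~~~~~~~~~~~~^^~~~~~~~~~~~~~~~~~~~~~~~~~~~~~~~
ValueError: matmul: Input operand 1 has a mismatch in its core dimension 0, with gufunc signature (n?,k),(k,m?)->(n?,m?) (size 3 is different from 4)
```

View pics/a0.png

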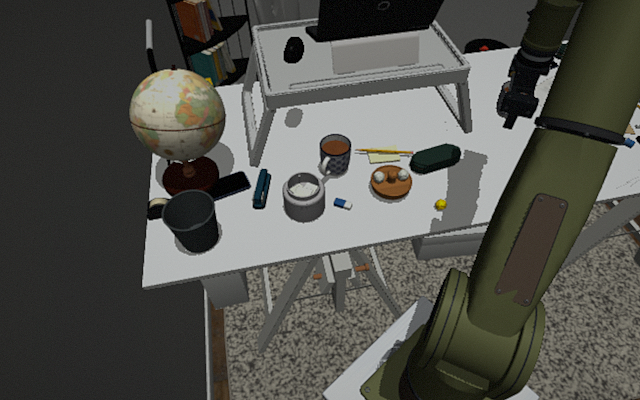

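View pics/b0.png

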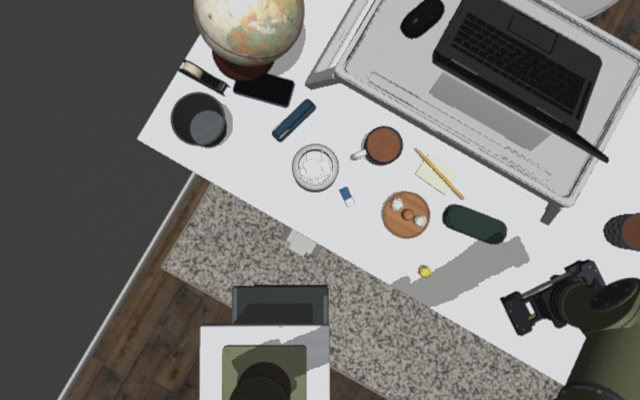

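The scene view shows the bin at (190,220), canister (304,197), eraser (342,203), mug (335,152), and lid with two white wrappers (391,182). The yellow decoy is at (440,204). In the top view the canister is at (315,167) and the lid at (406,214).

```bash
sed -i "s/np.array(c\['rotation'\])/R.from_quat(c['rotation']).as_matrix()/" h.py; sed -i '/^s=/d;/^cv2/d' s.py; sed -i "s/^a=.*/[r.snapshot(c) for c in ('scene','top','wrist')]/" s.py
python3 s.py
```

```text
scene [-0.02   0.293  0.885] [-0.14, 0.31, 0.86, -0.38] [[406.36435205   0.         323.9442364 ]
 [  0.         406.36435205 195.1309737 ]
 [  0.           0.           1.        ]]
  outer_lid [ 0.411 -0.339  0.032] 0.73 [392. 184.]
  outer_knob [ 0.416 -0.333  0.032] 0.76 [389. 185.]
  canister [ 0.516 -0.113  0.069] 0.72 [305. 197.]
  canister [ 0.417 -0.335  0.03 ] 0.39 [389. 185.]
  canister_rim [ 0.521 -0.112  0.069] 0.9 [304. 196.]
  wrapper_a [ 0.28  -0.388  0.019] 0.62 [440. 205.]
  desk_bin [0.665 0.145 0.079] 0.93 [187. 215.]
  bin_mouth [0.666 0.139 0.079] 0.96 [189. 213.]
  mug [ 0.57  -0.273  0.077] 0.77 [336. 154.]
  eraser [ 0.466 -0.2    0.011] 0.6 [342. 204.]
  stapler [ 0.641 -0.056  0.031] 0.85 [261. 191.]
top [ 0.4   -0.114  1.297] [-0.01, 0.03, 0.71, -0.71] [[518.40417804   0.         322.26833473]
 [  0.         518.40417804 197.12950085]
 [  0.           0.           1.        ]]
  outer_lid [ 0.421 -0.341  0.033] 0.76 [403. 216.]
  outer_knob [ 0.421 -0.345  0.031] 0.67 [404. 216.]
  inner_lid [0.651 0.16  0.047] 0.42 [197. 120.]
  canister [ 0.53 -0.12  0.0
[... 222 characters left out ...]
 272.]
  wrapper_a [ 0.467 -0.202  0.008] 0.42 [346. 197.]
  desk_bin [0.653 0.159 0.044] 0.75 [198. 120.]
  bin_mouth [0.649 0.163 0.045] 0.72 [196. 122.]
  mug [ 0.583 -0.283  0.076] 0.97 [381. 147.]
  eraser [ 0.47  -0.202  0.01 ] 0.76 [346. 196.]
wrist [ 0.341 -0.532  0.386] [-0.14, 0.09, -0.53, 0.83] [[309.70691629   0.         319.95883121]
 [  0.         309.70691629 200.40368453]
 [  0.           0.           1.        ]]
  outer_lid [ 0.388 -0.362  0.034] 0.88 [204.   9.]
  outer_knob [ 0.383 -0.358  0.034] 0.62 [200.  12.]
  canister_rim [ 0.385 -0.359  0.033] 0.3 [202.  11.]
  wrapper_a [ 0.284 -0.396  0.022] 0.86 [199.  99.]
  wrapper_a [ 0.396 -0.388  0.048] 0.55 [223.   6.]
2.0
```

```bash
cat > g.py <<'E'
from h import *
b=cv2.imread('pics/b0.png');a=cv2.imread('pics/a0.png')
def lid(im,cam,box):
    x0,y0,x1,y1=box;h=cv2.cvtColor(im,cv2.COLOR_BGR2HSV)
    m=np.zeros(im.shape[:2],np.uint8);s=(h[...,1]>90)&((h[...,0]<20));m[y0:y1,x0:x1]=s[y0:y1,x0:x1]
    c=max(cv2.findContours(m,0,1)[0],key=cv2.contourArea);return cv2.fitEllipse(cv2.convexHull(c))
for im,cam,box in((b,'top',(375,185,440,245)),(a,'scene',(365,160,420,203))):
    e=lid(im,cam,box);print(cam,e,atz(cam,e[0],.03))
# globe
print(atz('top',(250,22),.2),atz('scene',(178,114),.2),tri(ray('top',(250,22)),ray('scene',(178,114))))
# canister outer body & rim in top: dark/bright edges
g=cv2.cvtColor(b,cv2.COLOR_BGR2GRAY)
cv2.imwrite('pics/z.png',np.hstack([cv2.resize(b[130:210,275:375],(400,320),interpolation=2),cv2.resize(b[80:160,160:260],(400,320),interpolation=2)]))
cv2.imwrite('pics/z2.png',np.vstack([cv2.imread('pics/z.png'),np.hstack([cv2.resize(a[165:225,265:340],(400,280),interpolation=2),cv2.resize(a[185:255,155:225],(400,280),interpolation=2)])]))
E
python3 g.py
```

```text
top ((405.82244873046875, 214.627197265625), (45.5792121887207, 46.26863098144531), 124.39659118652344) [ 0.42348232 -0.34851099  0.03      ]
scene ((390.75469970703125, 181.79757690429688), (33.756839752197266, 41.3243522644043), 99.44233703613281) [ 0.42077978 -0.34459052  0.03      ]
[0.83461317 0.01573092 0.2       ] [0.87338646 0.01540307 0.2       ] [0.82888225 0.02030693 0.2281571 ]
```

View pics/z2.png

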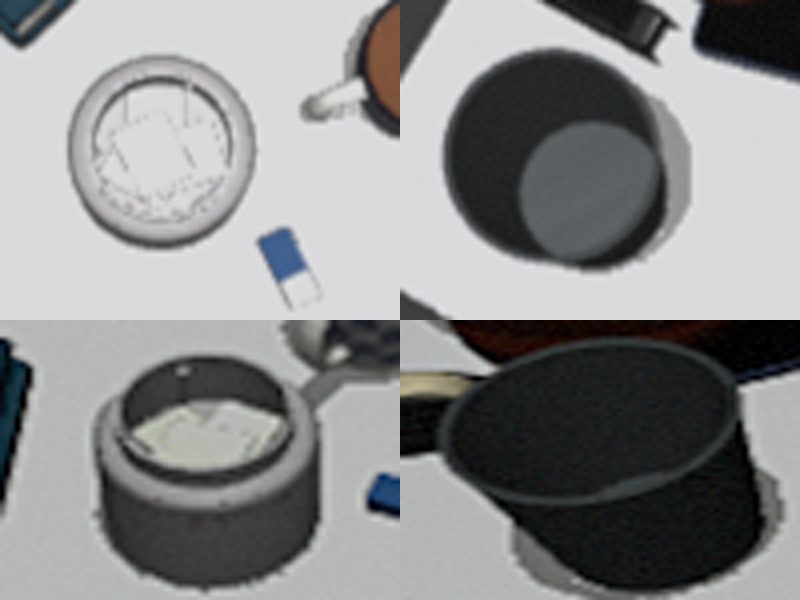

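```bash
cat >> h.py <<'E'
def goal(p,yaw,n=None):
    "translation (tool frame, now) and rotvec (deg) to TCP p, tool down with x at yaw deg"
    s=r.get_state();q=R.from_quat(s['eef_rot']);c,n_=np.cos(np.radians(yaw)),np.sin(np.radians(yaw))
    G=R.from_matrix(np.array([[c,n_,0],[n_,-c,0],[0,0,-1.]]))
    d=q.inv().apply(np.array(p)-s['tool_pos']);print('t',round(s['clock'],2),'pos',np.round(s['tool_pos'],4),'F',np.round(s['contact_force'],1),'open',round(s['opening'],3),'gf',s['finger_force'])
    print('shift(mm)',np.round(d*1000,1),'rot',np.round((q.inv()*G).as_rotvec(degrees=True),2))
E
python3 - <<'E'
from h import *
c=tri(ray('top',(315.5,167.5)),ray('scene',(303.6,185.4)));print('can',c,atz('top',(315.5,167.5),.095),atz('scene',(303.6,185.4),.095))
c=tri(ray('top',(198,118.7)),ray('scene',(188.4,210.3)));print('bin',c,atz('top',(198,118.7),.125),atz('scene',(188.4,210.3),.125))
s=r.get_state();k=r.get_calibration('wrist');q=R.from_quat(s['eef_rot']).inv()
print('cam off',q.apply(np.array(k['eye'])-s['tool_pos']),'axis in tool',q.apply(ray('wrist',np.array(k['intrinsics'])[:2,2])[1]))
goal((.42,-.345,.25),54.5)
goal((.36,-.43,.25),54.5)
E
```

```text
can [ 0.5333695  -0.1253858   0.09040662] [ 0.53206357 -0.12624063  0.095     ] [ 0.53101498 -0.12210782  0.095     ]
bin [0.64139282 0.14294556 0.11773956] [0.63954042 0.14080068 0.125     ] [0.63562286 0.14485799 0.125     ]
cam off [ 0.08434287  0.00063167 -0.08278244] axis in tool [-3.24270459e-01  6.86061785e-04  9.45964164e-01]
t 2.0 pos [ 0.2639 -0.5666  0.3027] F [0.1 0.3 0.8] open 1.003 gf 0.0
shift(mm) [ 235.1 -135.    52.7] rot [  0.    -0.   -29.53]
t 2.0 pos [ 0.2639 -0.5666  0.3027] F [0.1 0.3 0.8] open 1.003 gf 0.0
shift(mm) [144.8 -83.2  52.7] rot [  0.    -0.   -29.53]
```

Call:
play_rows(translation=[[0.0336,-0.0193,0.0143],[0.0336,-0.0193,0.0143],[0.0336,-0.0193,0.0143],[0.0336,-0.0193,0.0143],[0.0336,-0.0193,0.0143],[0.0336,-0.0193,0.0143],[0.0336,-0.0193,0.0143],[0,0,0],[0,0,0],[0,0,0],[0,0,0]], delta_rot=[[0,0,0],[0,0,0],[0,0,0],[0,0,0],[0,0,0],[0,0,0],[0,0,0],[0,0,-9.84],[0,0,-9.84],[0,0,-9.85],[0,0,0]], grip=[1,1,1,1,1,0.25,0.25,0.25,0.25,0.25,0.25], squeeze=8)

```text
clock: 3.38
tool_pos: [0.4201, -0.345, 0.2027]
eef_rot: [0.889, 0.457, 0.0, 0.0]
contact_force: [0.1, 0.7, -0.5]
opening: 0.625
finger_force: 0.0
```

```bash
python3 - <<'E'
from h import *
goal((.42,-.345,.2),54.5)
w=save('wrist');cv2.imwrite('pics/w1.png',w);r.snapshot('top')
for c in('wrist','top'):
  for t in('outer_lid','outer_knob','wrapper_a'):
    for o in r.look_for(c,t)[:4]: print(c,t,np.round(o['point'],3),round(o['confidence'],2),np.round(proj(c,o['point'])))
E
```

```text
t 3.38 pos [ 0.4201 -0.345   0.2027] F [ 0.1  0.7 -0.5] open 0.625 gf 0.0
shift(mm) [-0.1 -0.1  2.7] rot [ 0.02 -0.03 -0.11]
wrist outer_knob [ 0.428 -0.342  0.036] 0.62 [325. 190.]
wrist wrapper_a [ 0.409 -0.376  0.055] 0.94 [330. 242.]
wrist wrapper_a [ 0.448 -0.318  0.059] 0.79 [328. 160.]
wrist wrapper_a [ 0.426 -0.343  0.032] 0.4 [323. 192.]
top outer_knob [ 0.441 -0.324  0.032] 0.8 [396. 207.]
```

View pics/w1.png

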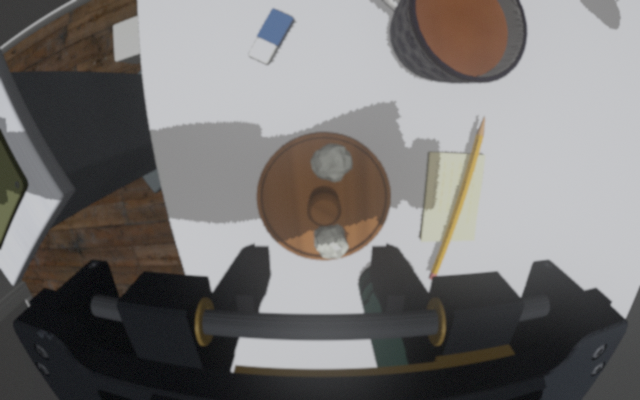

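The wrist view shows the lid at (324,196), the knob at (324,205), and wrappers at (331,162) and (331,243), all clear of the fingers.

```bash
cat > m.py <<'E'
from h import *
w=cv2.imread('pics/w1.png')
for n,p in(('near',(331,243)),('far',(331,162))):print(n,atz('wrist',p,.047))
h=cv2.cvtColor(w,cv2.COLOR_BGR2HSV);m=(((h[...,1]>90)&(h[...,0]<20))*255).astype(np.uint8);m[:120]=0;m[270:]=0;m[:,:245]=0;m[:,400:]=0
c=max(cv2.findContours(m,0,1)[0],key=cv2.contourArea);e=cv2.fitEllipse(cv2.convexHull(c));print(e)
pts=np.array([atz('wrist',p[0],.0345) for p in cv2.convexHull(c)]);
A=np.c_[2*pts[:,:2],np.ones(len(pts))];x=np.linalg.lstsq(A,(pts[:,:2]**2).sum(1),rcond=None)[0];print('lid',x[:2],np.sqrt(x[2]+x[0]**2+x[1]**2))
print('knob top',atz('wrist',(324,203),.063))
d=tri(ray('wrist',(331,162)),ray('top',(397,204.5)));print('far tri',d,'near tri',tri(ray('wrist',(331,243)),ray('top',(420,220.5))),'lid tri',tri(ray('wrist',e[0]),ray('top',(405.8,214.6))))
goal((.42,-.345,.103),54.5)
E
python3 m.py
```

```text
near [ 0.40711764 -0.38031198  0.047     ]
far [ 0.44744709 -0.32234156  0.047     ]
((323.7209167480469, 199.52008056640625), (118.12987518310547, 123.6905288696289), 96.69945526123047)
lid [ 0.42050127 -0.35089787] 0.053971430839846075
knob top [ 0.42636191 -0.34226926  0.063     ]
far tri [ 0.44754828 -0.32331777  0.04655554] near tri [ 0.40869615 -0.3782952   0.05228571] lid tri [ 0.42335591 -0.34672527  0.03905371]
t 3.77 pos [ 0.4201 -0.3448  0.2027] F [ 0.1 -0.3  0.1] open 0.625 gf 0.0
shift(mm) [-0.2  0.  99.7] rot [ 0.01  0.01 -0.03]
```

Call:
play_rows(translation=[[-0.035,0.0095,0.01],[0,0,0.03],[0,0,0.03],[0,0,0.0287],[0,0,0],[0,0,0],[0,0,0],[0,0,0],[0,0,-0.03],[0,0,-0.05]], delta_rot=[[0,0,0],[0,0,0],[0,0,0],[0,0,0],[0,0,0],[0,0,0],[0,0,0],[0,0,0],[0,0,0],[0,0,0]], grip=[0.25,0.25,0.25,0.25,-1,-1,-1,-1,-1,-1], squeeze=8)

```text
clock: 5.03
tool_pos: [0.4067, -0.3783, 0.184]
eef_rot: [0.889, 0.458, -0.001, -0.001]
contact_force: [0.6, -0.2, -0.3]
opening: 0.322
finger_force: 8.0
```

```bash
python3 - <<'E'
from h import *
goal((.638,.143,.24),54.5)
goal((.638,.143,.24),90)
save('wrist')
for o in r.look_for('wrist','wrapper_a')[:4]: print(np.round(o['point'],3),round(o['confidence'],2))
E
```

```text
t 5.03 pos [ 0.4067 -0.3783  0.184 ] F [ 0.6 -0.2 -0.3] open 0.322 gf 8.000028949754778
shift(mm) [ 558.7 -114.4  -55.6] rot [-0.18 -0.    0.02]
t 5.03 pos [ 0.4067 -0.3783  0.184 ] F [ 0.6 -0.2 -0.3] open 0.322 gf 8.000028949754778
shift(mm) [ 558.7 -114.4  -55.6] rot [ -0.17  -0.06 -35.48]
[ 0.409 -0.374  0.132] 0.84
[ 0.45  -0.322  0.061] 0.83
[ 0.289 -0.384  0.018] 0.61
```

```bash
cat >> h.py <<'E'
def rows(p,yaw,n):
    s=r.get_state();q=R.from_quat(s['eef_rot']);x=q.apply([1,0,0]);y0=np.degrees(np.arctan2(x[1],x[0]));dy=(yaw-y0+180)%360-180
    st=(np.array(p)-s['tool_pos'])/n;out=[]
    for i in range(n):
        a=np.radians(y0+dy*i/n);c,d=np.cos(a),np.sin(a);out.append([round(float(v),4) for v in(c*st[0]+d*st[1],d*st[0]-c*st[1],-st[2])])
    print('z',round(s['clock'],2),'rotz/row',round(-dy/n,2),'tilt',np.round(np.degrees(q.apply([0,0,1])[:2]),2));print(out)
E
python3 - <<'E'
from h import *
rows((.628,.157,.255),100,14)
E
```

```text
z 5.12 rotz/row -3.25 tilt [ 0.41 -0.31]
[[0.0403, -0.0096, -0.0047], [0.0408, -0.0073, -0.0047], [0.0411, -0.005, -0.0047], [0.0414, -0.0026, -0.0047], [0.0414, -0.0003, -0.0047], [0.0414, 0.0021, -0.0047], [0.0412, 0.0044, -0.0047], [0.0409, 0.0067, -0.0047], [0.0404, 0.009, -0.0047], [0.0399, 0.0113, -0.0047], [0.0392, 0.0136, -0.0047], [0.0383, 0.0158, -0.0047], [0.0374, 0.0179, -0.0047], [0.0363, 0.02, -0.0047]]
```

Call:
play_rows(translation=[[0.0403,-0.0096,-0.0047],[0.0408,-0.0073,-0.0047],[0.0411,-0.005,-0.0047],[0.0414,-0.0026,-0.0047],[0.0414,-0.0003,-0.0047],[0.0414,0.0021,-0.0047],[0.0412,0.0044,-0.0047],[0.0409,0.0067,-0.0047],[0.0404,0.009,-0.0047],[0.0399,0.0113,-0.0047],[0.0392,0.0136,-0.0047],[0.0383,0.0158,-0.0047],[0.0374,0.0179,-0.0047],[0.0363,0.02,-0.0047],[0,0,0.027],[0,0,0.027],[0,0,0]], delta_rot=[[0,0,-3.25],[0,0,-3.25],[0,0,-3.25],[0,0,-3.25],[0,0,-3.25],[0,0,-3.25],[0,0,-3.25],[0,0,-3.25],[0,0,-3.25],[0,0,-3.25],[0,0,-3.25],[0,0,-3.25],[0,0,-3.25],[0,0,-3.25],[0,0,0],[0,0,0],[0,0,0]], grip=[-1,-1,-1,-1,-1,-1,-1,-1,-1,-1,-1,-1,-1,-1,-1,-1,-1])

```text
clock: 7.25
tool_pos: [0.6242, 0.1579, 0.1934]
eef_rot: [0.643, 0.766, -0.002, -0.001]
contact_force: [0.3, -0.9, 0.3]
opening: 0.32
finger_force: 8.0
```

```bash
python3 - <<'E'
from h import *
w=save('wrist');cv2.imwrite('pics/w2.png',w)
goal((.628,.157,.2),100)
for o in r.look_for('wrist','bin_mouth')[:2]: print(np.round(o['point'],3),round(o['confidence'],2))
E
```

```text
t 7.3 pos [0.6252 0.1584 0.195 ] F [-0.4 -0.9 -0.1] open 0.32 gf 7.999979511150741
shift(mm) [-1.9  2.5 -5. ] rot [-0.12  0.03  0.  ]
[0.648 0.143 0.072] 0.61
```

View pics/w2.png

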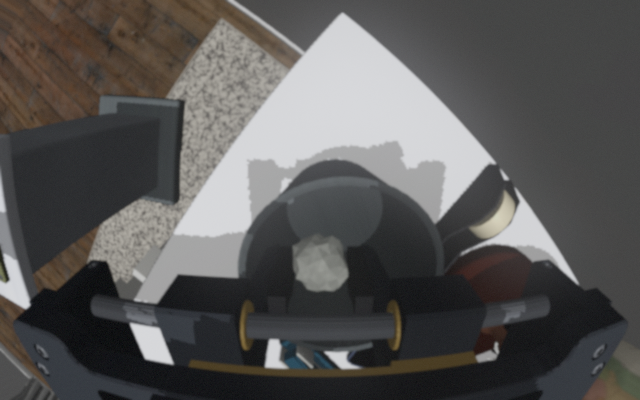

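The wrapper at (320,263) is inside the bin's mouth, whose rim spans x 242–442. Release.

Call:
play_rows(translation=[[0,0,0],[0,0,0],[0,0,0],[0,0,-0.03],[0,0,-0.03]], delta_rot=[[0,0,0],[0,0,0],[0,0,0],[0,0,0],[0,0,0]], grip=[0.25,0.25,0.25,0.25,0.25])

```text
clock: 7.98
tool_pos: [0.6255, 0.1587, 0.2563]
eef_rot: [0.643, 0.766, -0.0, -0.0]
contact_force: [0.3, 0.9, 0.6]
opening: 0.623
finger_force: 0.0
```

```bash
python3 - <<'E'
from h import *
w=save('wrist');cv2.imwrite('pics/w3.png',w)
for o in r.look_for('wrist','wrapper_a')[:4]: print(np.round(o['point'],3),round(o['confidence'],2))
goal((.4475,-.323,.2),54.5)
rows((.4475,-.323,.2),54.5,14)
E
```

```text
[0.651 0.129 0.025] 0.74
[ 0.571 -0.084  0.05 ] 0.61
t 8.07 pos [0.6274 0.1597 0.2593] F [-0.   0.4  0.5] open 0.626 gf 0.0
shift(mm) [-444.3 -261.3   56.9] rot [ 0.34 -0.23 45.48]
z 8.07 rotz/row 3.25 tilt [0.37 0.15]
[[-0.0317, -0.0186, 0.0042], [-0.0327, -0.0168, 0.0042], [-0.0336, -0.0149, 0.0042], [-0.0344, -0.013, 0.0042], [-0.0351, -0.011, 0.0042], [-0.0357, -0.009, 0.0042], [-0.0361, -0.007, 0.0042], [-0.0365, -0.0049, 0.0042], [-0.0367, -0.0028, 0.0042], [-0.0368, -0.0008, 0.0042], [-0.0368, 0.0013, 0.0042], [-0.0366, 0.0034, 0.0042], [-0.0364, 0.0055, 0.0042], [-0.036, 0.0075, 0.0042]]
```

Wrapper A is in the bin at z≈0.025. Now back for B.

Call:
play_rows(translation=[[-0.0317,-0.0186,0.0042],[-0.0327,-0.0168,0.0042],[-0.0336,-0.0149,0.0042],[-0.0344,-0.013,0.0042],[-0.0351,-0.011,0.0042],[-0.0357,-0.009,0.0042],[-0.0361,-0.007,0.0042],[-0.0365,-0.0049,0.0042],[-0.0367,-0.0028,0.0042],[-0.0368,-0.0008,0.0042],[-0.0368,0.0013,0.0042],[-0.0366,0.0034,0.0042],[-0.0364,0.0055,0.0042],[-0.036,0.0075,0.0042],[0,0,0]], delta_rot=[[0,0,3.25],[0,0,3.25],[0,0,3.25],[0,0,3.25],[0,0,3.25],[0,0,3.25],[0,0,3.25],[0,0,3.25],[0,0,3.25],[0,0,3.25],[0,0,3.25],[0,0,3.25],[0,0,3.25],[0,0,3.25],[0,0,0]], grip=[0.25,0.25,0.25,0.25,0.25,0.25,0.25,0.25,0.25,0.25,0.25,0.25,0.25,0.25,0.25])

```text
clock: 9.95
tool_pos: [0.4435, -0.3271, 0.1959]
eef_rot: [0.89, 0.455, -0.001, 0.0]
contact_force: [0.3, 1.1, -0.4]
opening: 0.624
finger_force: 0.0
```

```bash
python3 - <<'E'
from h import *
w=save('wrist');cv2.imwrite('pics/w4.png',w)
goal((.4475,-.323,.104),54.5)
for t in('wrapper_a','outer_knob'):
  for o in r.silhouettes('wrist',t)[:3]:
    p=np.argwhere(o['pixels'])[:,::-1];c=p.mean(0);print(t,c,len(p),np.round(atz('wrist',c,.047),4),o['confidence'])
E
```

```text
t 10.0 pos [ 0.445  -0.3247  0.1962] F [-0.3  0.3  0.3] open 0.621 gf 0.0
shift(mm) [ 2.9  1.1 92.2] rot [-0.06  0.03 -0.13]
wrapper_a [320.7154185  197.96211454] 1135 [ 0.4506 -0.3185  0.047 ] 0.91
outer_knob [314.04273504 228.86413818] 11232 [ 0.4312 -0.3365  0.047 ] 0.95
```

Call:
play_rows(translation=[[0.005,0.001,0.01],[0,0,0.03],[0,0,0.03],[0,0,0.022],[0,0,0],[0,0,0],[0,0,0],[0,0,0],[0,0,-0.03],[0,0,-0.05]], delta_rot=[[0,0,0],[0,0,0],[0,0,0],[0,0,0],[0,0,0],[0,0,0],[0,0,0],[0,0,0],[0,0,0],[0,0,0]], grip=[0.25,0.25,0.25,0.25,-1,-1,-1,-1,-1,-1], squeeze=8)

```text
clock: 11.35
tool_pos: [0.4489, -0.32, 0.185]
eef_rot: [0.889, 0.458, -0.001, -0.001]
contact_force: [0.2, -0.4, 0.2]
opening: 0.368
finger_force: 8.0
```

```bash
python3 - <<'E'
from h import *
w=save('wrist');cv2.imwrite('pics/w5.png',w);save('top')
goal((.628,.157,.26),100)
for t in('wrapper_a','outer_lid'):
  for o in r.look_for('wrist',t)[:4]: print(t,np.round(o['point'],3),round(o['confidence'],2))
rows((.634,.15,.265),100,14)
E
```

```text
t 11.45 pos [ 0.4519 -0.3218  0.1896] F [ 1.2 -0.9  0.5] open 0.362 gf 7.999930238682396
shift(mm) [ 492.1 -134.4  -71.2] rot [  0.52   0.16 -45.54]
wrapper_a [ 0.451 -0.314  0.137] 0.84
outer_lid [ 0.437 -0.327  0.036] 0.62
z 11.55 rotz/row -3.25 tilt [ 0.12 -0.08]
[[0.035, -0.0088, -0.0056], [0.0355, -0.0068, -0.0056], [0.0358, -0.0048, -0.0056], [0.036, -0.0028, -0.0056], [0.0361, -0.0007, -0.0056], [0.0361, 0.0013, -0.0056], [0.036, 0.0034, -0.0056], [0.0357, 0.0054, -0.0056], [0.0353, 0.0074, -0.0056], [0.0349, 0.0094, -0.0056], [0.0343, 0.0114, -0.0056], [0.0336, 0.0133, -0.0056], [0.0328, 0.0152, -0.0056], [0.0319, 0.017, -0.0056]]
```

Call:
play_rows(translation=[[0.035,-0.0088,-0.0056],[0.0355,-0.0068,-0.0056],[0.0358,-0.0048,-0.0056],[0.036,-0.0028,-0.0056],[0.0361,-0.0007,-0.0056],[0.0361,0.0013,-0.0056],[0.036,0.0034,-0.0056],[0.0357,0.0054,-0.0056],[0.0353,0.0074,-0.0056],[0.0349,0.0094,-0.0056],[0.0343,0.0114,-0.0056],[0.0336,0.0133,-0.0056],[0.0328,0.0152,-0.0056],[0.0319,0.017,-0.0056],[0,0,0.03],[0,0,0.03],[0,0,0]], delta_rot=[[0,0,-3.25],[0,0,-3.25],[0,0,-3.25],[0,0,-3.25],[0,0,-3.25],[0,0,-3.25],[0,0,-3.25],[0,0,-3.25],[0,0,-3.25],[0,0,-3.25],[0,0,-3.25],[0,0,-3.25],[0,0,-3.25],[0,0,-3.25],[0,0,0],[0,0,0],[0,0,0]], grip=[-1,-1,-1,-1,-1,-1,-1,-1,-1,-1,-1,-1,-1,-1,-1,-1,-1])

```text
clock: 13.68
tool_pos: [0.6317, 0.1497, 0.1997]
eef_rot: [0.643, 0.766, -0.003, -0.002]
contact_force: [-0.1, 0.4, 0.3]
opening: 0.361
finger_force: 8.0
```

Call:
play_rows(translation=[[0,0,0],[0,0,0],[0,0,0],[0,0,0],[0,0,-0.03],[0,0,-0.03]], delta_rot=[[0,0,0],[0,0,0],[0,0,0],[0,0,0],[0,0,0],[0,0,0]], grip=[0.25,0.25,0.25,0.25,0.25,0.25])

```text
clock: 14.42
tool_pos: [0.6336, 0.1505, 0.264]
eef_rot: [0.643, 0.766, -0.0, -0.0]
contact_force: [-0.0, -0.3, 1.5]
opening: 0.625
finger_force: 0.0
```

```bash
python3 - <<'E'
from h import *
w=save('wrist');cv2.imwrite('pics/w6.png',w)
for o in r.look_for('wrist','wrapper_a')[:4]: print(np.round(o['point'],3),round(o['confidence'],2))
goal((.424,-.346,.2),54.5)
rows((.424,-.346,.2),54.5,14)
E
```

```text
[0.656 0.125 0.028] 0.97
[0.625 0.126 0.032] 0.72
t 14.53 pos [0.6356 0.1515 0.267 ] F [-0.3 -0.8  0. ] open 0.62 gf 0.0
shift(mm) [-453.4 -295.    64.3] rot [ 0.35 -0.23 45.48]
z 14.53 rotz/row 3.25 tilt [0.38 0.15]
[[-0.0324, -0.021, 0.0048], [-0.0335, -0.0192, 0.0048], [-0.0346, -0.0172, 0.0048], [-0.0355, -0.0153, 0.0048], [-0.0363, -0.0132, 0.0048], [-0.037, -0.0111, 0.0048], [-0.0375, -0.009, 0.0048], [-0.038, -0.0069, 0.0048], [-0.0383, -0.0047, 0.0048], [-0.0385, -0.0025, 0.0048], [-0.0386, -0.0004, 0.0048], [-0.0386, 0.0018, 0.0048], [-0.0384, 0.004, 0.0048], [-0.0381, 0.0062, 0.0048]]
```

View pics/w6.png

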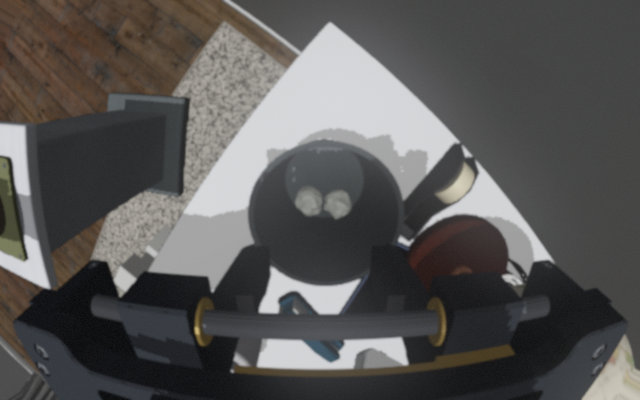

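Both wrappers lie on the bin floor at (308,201) and (338,204). Back to the lids.

Call:
play_rows(translation=[[-0.0324,-0.021,0.0048],[-0.0335,-0.0192,0.0048],[-0.0346,-0.0172,0.0048],[-0.0355,-0.0153,0.0048],[-0.0363,-0.0132,0.0048],[-0.037,-0.0111,0.0048],[-0.0375,-0.009,0.0048],[-0.038,-0.0069,0.0048],[-0.0383,-0.0047,0.0048],[-0.0385,-0.0025,0.0048],[-0.0386,-0.0004,0.0048],[-0.0386,0.0018,0.0048],[-0.0384,0.004,0.0048],[-0.0381,0.0062,0.0048],[0,0,0],[0,0,0]], delta_rot=[[0,0,3.25],[0,0,3.25],[0,0,3.25],[0,0,3.25],[0,0,3.25],[0,0,3.25],[0,0,3.25],[0,0,3.25],[0,0,3.25],[0,0,3.25],[0,0,3.25],[0,0,3.25],[0,0,3.25],[0,0,3.25],[0,0,0],[0,0,0]], grip=[0.25,0.25,0.25,0.25,0.25,0.25,0.25,0.25,0.25,0.25,0.25,0.25,0.25,0.25,0.25,0.25])

```text
clock: 16.52
tool_pos: [0.4226, -0.3462, 0.1958]
eef_rot: [0.889, 0.458, 0.0, -0.0]
contact_force: [0.3, 0.5, 0.3]
opening: 0.624
finger_force: 0.0
```

```bash
cat > m2.py <<'E'
from h import *
from scipy.optimize import least_squares
w=save('wrist');cv2.imwrite('pics/w7.png',w)
h=cv2.cvtColor(w,cv2.COLOR_BGR2HSV);m=(((h[...,1]>90)&(h[...,0]<20))*255).astype(np.uint8)
o=r.silhouettes('wrist','outer_lid');print([(x['confidence'],x['pixels'].sum()) for x in o])
P=cv2.dilate(o[0]['pixels'].astype(np.uint8),np.ones((9,9)));m=m*(P>0)
c=cv2.convexHull(max(cv2.findContours(m.astype(np.uint8),0,1)[0],key=cv2.contourArea));print(cv2.fitEllipse(c))
for z in(.0345,.03):
    pts=np.array([atz('wrist',p[0],z)[:2] for p in c])
    A=np.c_[2*pts,np.ones(len(pts))];x=np.linalg.lstsq(A,(pts**2).sum(1),rcond=None)[0];print('lid',x[:2],np.sqrt(x[2]+x[0]**2+x[1]**2))
goal((x[0],x[1],.102),54.5)
u=cv2.fitEllipse(c)[0];x0,y0=int(u[0])-75,int(u[1])-75
cv2.imwrite('pics/w7c.png',cv2.resize(w[y0:y0+150,x0:x0+150],(600,600),interpolation=2));print(x0,y0)
E
python3 m2.py
```

```text
[(0.87, np.int64(14319))]
((318.54754638671875, 201.41600036621094), (121.33635711669922, 131.65956115722656), 97.11428833007812)
lid [ 0.42026419 -0.34840615] 0.05520104264910024
lid [ 0.41930689 -0.34971578] 0.05621719447702576
t 16.62 pos [ 0.4233 -0.3455  0.1961] F [-0.5  0.4 -0.3] open 0.627 gf 0.0
shift(mm) [-5.8 -0.8 94.1] rot [-0.01 -0.06  0.14]
243 126
```

View pics/w7c.png

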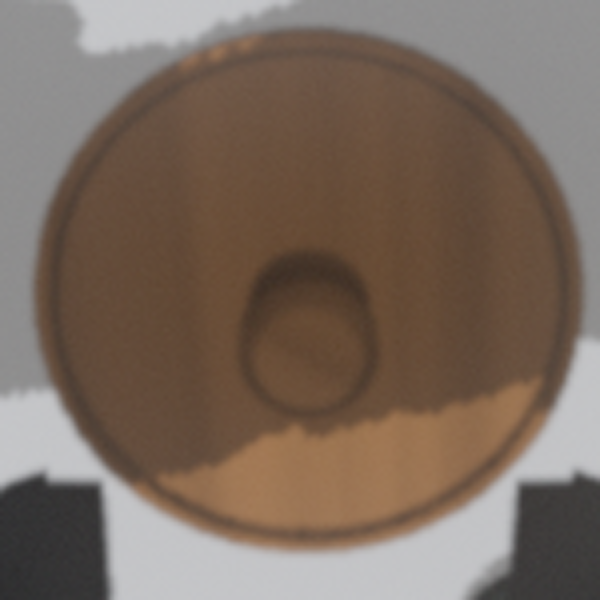

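The crop shows the lid rim centred at about (309,289), and the knob's top circle at about (310,346), i.e. pixel (320.5,212.5).

```bash
python3 - <<'E'
from h import *
print('knob',atz('wrist',(320.3,212.3),.063),atz('wrist',(320.3,212.3),.058))
print('rim',atz('wrist',(320.2,198.6),.0365))
for a,b in(((251.75,200),(388.5,200)),((320,133),(320,263.5))):
  print('diam',[np.linalg.norm(atz('wrist',a,z)-atz('wrist',b,z)) for z in(.02,.03,.0365)])
goal((.4235,-.3475,.102),54.5)
E
```

```text
knob [ 0.42437259 -0.34528262  0.063     ] [ 0.42326368 -0.34685748  0.058     ]
rim [ 0.42543082 -0.3436918   0.0365    ]
diam [np.float64(0.12277996245774393), np.float64(0.11803862294461616), np.float64(0.11495675226108305)]
diam [np.float64(0.12374474432173661), np.float64(0.11896614825402345), np.float64(0.11586006081000992)]
t 16.62 pos [ 0.4233 -0.3455  0.1961] F [-0.5  0.4 -0.3] open 0.627 gf 0.0
shift(mm) [-1.6  1.3 94.1] rot [-0.01 -0.06  0.14]
```

Call:
play_rows(translation=[[0.001,0.0004,0.03],[0,0,0.03],[0,0,0.025],[0,0,0.01],[0,0,0],[0,0,0],[0,0,0],[0,0,0],[0,0,0],[0,0,0]], delta_rot=[[0,0,0],[0,0,0],[0,0,0],[0,0,0],[0,0,0],[0,0,0],[0,0,0],[0,0,0],[0,0,0],[0,0,0]], grip=[0.25,0.25,0.25,0.25,0.25,-1,-1,-1,-1,-1], squeeze=40)

```text
clock: 17.88
tool_pos: [0.4233, -0.3464, 0.1016]
eef_rot: [0.889, 0.458, -0.0, 0.0]
contact_force: [-0.8, 0.9, 5.1]
opening: 0.285
finger_force: 40.0
```

```bash
python3 - <<'E'
from h import *
goal((.4245,-.345,.102),54.5)
E
```

```text
t 17.88 pos [ 0.4233 -0.3464  0.1016] F [-0.8  0.9  5.1] open 0.285 gf 39.999997951090336
shift(mm) [ 1.9  0.1 -0.4] rot [ 0.01  0.01 -0.01]
```

Call:
play_rows(translation=[[0,0,-0.01],[0,0,-0.025],[0,0,-0.04],[0,0,-0.04],[0,0,-0.03],[0,0,-0.01],[0,0,0]], delta_rot=[[0,0,0],[0,0,0],[0,0,0],[0,0,0],[0,0,0],[0,0,0],[0,0,0]], grip=[-1,-1,-1,-1,-1,-1,-1])

```text
clock: 18.75
tool_pos: [0.4232, -0.3464, 0.2561]
eef_rot: [0.889, 0.458, 0.0, 0.0]
contact_force: [-0.5, 0.2, -2.0]
opening: 0.283
finger_force: 40.0
```

```bash
python3 - <<'E'
from h import *
a=save('scene');w=save('wrist');cv2.imwrite('pics/a1.png',a);cv2.imwrite('pics/w8.png',w)
c=a[60:240,260:440];cv2.imwrite('pics/c1.png',np.hstack([cv2.resize(c,(400,400),interpolation=2),cv2.resize(w[100:300,220:420],(400,400),interpolation=2)]))
rows((.532,-.125,.26),70,10)
for t in('inner_lid','canister_rim'):
  for o in r.look_for('scene',t)[:3]+r.look_for('wrist',t)[:3]: print(t,np.round(o['point'],3),round(o['confidence'],2))
goal((.532,-.125,.26),70)
E
```

```text
z 18.85 rotz/row -1.55 tilt [-0.12  0.07]
[[0.0243, -0.0039, -0.0005], [0.0244, -0.0033, -0.0005], [0.0245, -0.0026, -0.0005], [0.0246, -0.002, -0.0005], [0.0246, -0.0013, -0.0005], [0.0247, -0.0006, -0.0005], [0.0247, 0.0, -0.0005], [0.0246, 0.0007, -0.0005], [0.0246, 0.0014, -0.0005], [0.0246, 0.002, -0.0005]]
inner_lid [ 0.437 -0.327  0.189] 0.6
canister_rim [ 0.52  -0.111  0.07 ] 0.6
canister_rim [ 0.499 -0.171  0.006] 0.58
t 19.05 pos [ 0.4231 -0.3461  0.2551] F [-0.1 -0.8 -1.7] open 0.283 gf 40.00000985339284
shift(mm) [243.2 -39.7  -4.8] rot [-1.100e-01 -1.000e-02 -1.549e+01]
```

View pics/c1.png

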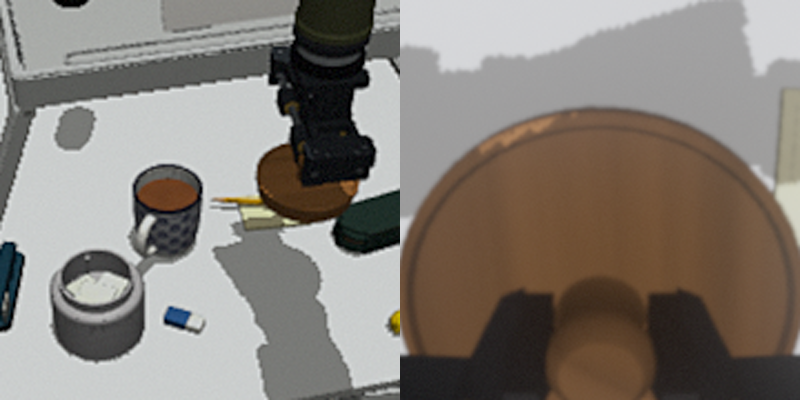

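```bash
python3 - <<'E'
from h import *
rows((.488,-.247,.27),70,5)
E
```

```text
z 19.05 rotz/row -3.1 tilt [-0.09  0.06]
[[0.0237, -0.0009, -0.003], [0.0237, 0.0003, -0.003], [0.0236, 0.0016, -0.003], [0.0235, 0.0029, -0.003], [0.0233, 0.0042, -0.003]]
```

Call:
play_rows(translation=[[0.0237,-0.0009,-0.003],[0.0237,0.0003,-0.003],[0.0236,0.0016,-0.003],[0.0235,0.0029,-0.003],[0.0233,0.0042,-0.003],[0,0,0],[0,0,0],[0,0,0]], delta_rot=[[0,0,-3.1],[0,0,-3.1],[0,0,-3.1],[0,0,-3.1],[0,0,-3.1],[0,0,0],[0,0,0],[0,0,0]], grip=[-1,-1,-1,-1,-1,-1,-1,-1])

```text
clock: 20.05
tool_pos: [0.4874, -0.2486, 0.2709]
eef_rot: [0.82, 0.573, -0.001, 0.0]
contact_force: [-1.0, -0.5, -2.0]
opening: 0.284
finger_force: 40.0
```

```bash
python3 - <<'E'
from h import *
u=proj('wrist',(.532,-.125,.095));print(u)
w=save('wrist');cv2.imwrite('pics/w9.png',w)
x0,y0=int(u[0])-100,max(0,int(u[1])-75);print(x0,y0)
c=cv2.resize(w[y0:y0+150,x0:x0+200],(800,600),interpolation=2);cv2.imwrite('pics/c2.png',c)
goal((.532,-.125,.26),70)
E
```

```text
[318.92941509  41.68237869]
218 0
t 20.1 pos [ 0.4876 -0.2485  0.2709] F [ 0.6  0.  -2.5] open 0.281 gf 40.000050254166126
shift(mm) [131.3  -0.8  10.8] rot [-0.03  0.05 -0.13]
```

View pics/c2.png

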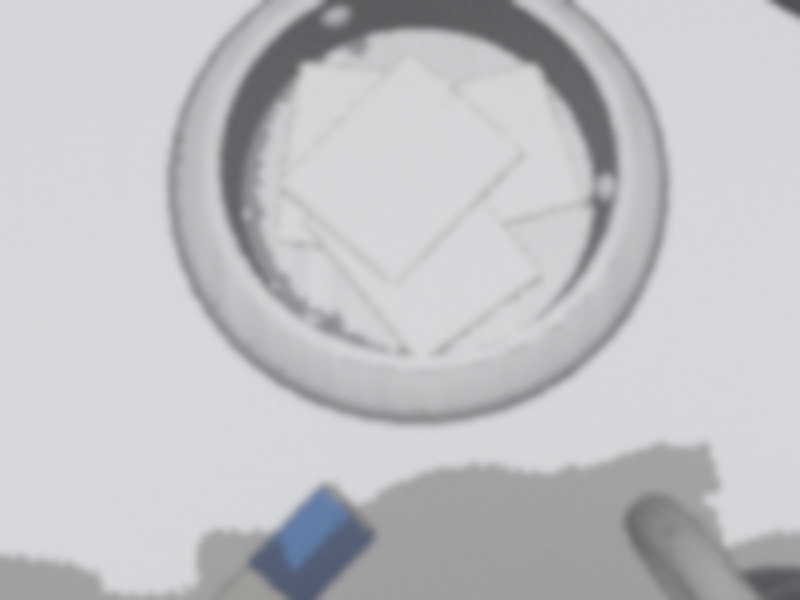

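```bash
cat > fit.py <<'E'
from h import *
def circ(pts):
    A=np.c_[2*pts,np.ones(len(pts))];x=np.linalg.lstsq(A,(pts**2).sum(1),rcond=None)[0];R_=np.sqrt(x[2]+x[0]**2+x[1]**2)
    return x[:2],R_,np.hypot(*(pts-x[:2]).T)-R_
I=[(221,170),(228,120),(252,60),(617,165),(605,105),(575,50),(410,357),(330,335),(270,280),(240,240),(560,300)]
O=[(169,190),(185,110),(215,50),(668,190),(652,110),(620,50),(417,422),(300,393),(210,310),(540,392),(630,300)]
for n,S,z in(('in',I,.095),('out',O,.085),('out',O,.075)):
    P=np.array([atz('wrist',(a/4-.375+218,b/4-.375),z)[:2] for a,b in S]);print(n,*[np.round(v,4) for v in circ(P)])
E
python3 fit.py
```

```text
in [ 0.5355 -0.1244] 0.0406 [ 0.0001 -0.0001  0.0008 -0.0003 -0.0004  0.0001  0.0008  0.0004 -0.0012
 -0.0005  0.0001]
out [ 0.5345 -0.1262] 0.053 [ 0.0002 -0.0003  0.0002  0.0005 -0.0001  0.0001  0.0003  0.0002 -0.0004
  0.0003 -0.001 ]
out [ 0.5352 -0.1246] 0.0549 [ 0.0003 -0.0003  0.0002  0.0005 -0.0001  0.0001  0.0003  0.0002 -0.0004
  0.0003 -0.001 ]
```

```bash
python3 - <<'E'
from h import *
s=r.get_state();q=R.from_quat(s['eef_rot']).inv()
w=cv2.cvtColor(cv2.imread('pics/w8.png'),cv2.COLOR_BGR2HSV)
# far edge of the held lid along several columns
pts=[]
for u in range(250,391,10):
    col=w[:,u,1].astype(float);v=[i for i in range(60,280) if col[i:i+4].min()>70]
    if v: pts.append((u,v[0]))
print(pts)
for dz in(.064,.066,.068):  # rim depth ahead of TCP
    P=[]
    for u,v in pts:
        e,d=ray('wrist',(u,v-.5));e=q.apply(e-s['tool_pos']);d=q.apply(d);P.append((e+d*(dz-e[2])/d[2])[:2])
    P=np.array(P);from scipy.optimize import least_squares
    f=least_squares(lambda c:np.hypot(*(P-c).T)-.058,[0,0]);print(dz,f.x*1000,np.round(f.fun*1000,1))
goal((.5353,-.1245,.26),70)
E
```

```text
[(250, 180), (260, 172), (270, 166), (280, 162), (290, 159), (300, 157), (310, 156), (320, 155), (330, 156), (340, 157), (350, 159), (360, 163), (370, 167), (380, 173), (390, 181)]
0.064 [-1.28831923 -0.04685484] [-0.5 -0.1  0.2  0.1  0.1  0.  -0.1  0.2 -0.   0.2  0.3 -0.1  0.1 -0.1
 -0.4]
0.066 [-1.60182525 -0.04499287] [-0.4 -0.   0.2  0.1  0.1 -0.  -0.1  0.2 -0.1  0.1  0.3 -0.1  0.1 -0.1
 -0.3]
0.068 [-1.91391366 -0.04312349] [-0.3  0.   0.2  0.1  0.  -0.1 -0.2  0.1 -0.1  0.1  0.2 -0.1  0.1 -0.
 -0.2]
t 20.1 pos [ 0.4876 -0.2485  0.2709] F [ 0.6  0.  -2.5] open 0.281 gf 40.000050254166126
shift(mm) [132.9   2.2  10.8] rot [-0.03  0.05 -0.13]
```

```bash
cat > can.py <<'E'
from h import *
from fit import circ
def out(cam,zs=(.08,)):
    r.snapshot(cam)
    o=r.silhouettes(cam,'canister');k=max(o,key=lambda x:x['confidence']*(x['pixels'].sum()>500));print(cam,k['confidence'],k['pixels'].sum())
    c=max(cv2.findContours(k['pixels'].astype(np.uint8),0,1)[0],key=cv2.contourArea)[:,0]
    c=c[(c[:,1]>2)&(c[:,0]>2)&(c[:,0]<637)&(c[:,1]<397)]
    for z in zs:
        P=np.array([atz(cam,p,z)[:2] for p in c])
        for _ in range(4):
            x,R_,e=circ(P);P=P[abs(e)<max(.0012,1.5*np.std(e))]
        print(z,np.round(x,4),round(R_,4),len(P),round(np.std(e)*1e3,2))
    return c
if __name__=='__main__':
    out('wrist',(.075,.085)); goal((.5353,-.1245,.26),70)
E
python3 can.py | grep -v '^in\|^out'
```

```text
-0.0005  0.0001]
  0.0003 -0.001 ]
  0.0003 -0.001 ]
wrist 0.87 11099
0.075 [ 0.5355 -0.1243] 0.0554 262 0.46
0.085 [ 0.5348 -0.1259] 0.0534 262 0.44
t 20.2 pos [ 0.4878 -0.2481  0.271 ] F [-0.7 -0.  -2.7] open 0.284 gf 39.999844674021006
shift(mm) [132.4   2.2  10.9] rot [-0.02  0.03 -0.08]
```

Call:
play_rows(translation=[[0.023,0,0],[0.023,0,0],[0.024,0,0],[0,0,0],[0,0,0]], delta_rot=[[0,0,0],[0,0,0],[0,0,0],[0,0,0],[0,0,0]], grip=[-1,-1,-1,-1,-1])

```text
clock: 20.82
tool_pos: [0.5117, -0.1828, 0.271]
eef_rot: [0.82, 0.573, -0.001, 0.0]
contact_force: [-0.1, -0.7, -0.7]
opening: 0.282
finger_force: 40.0
```

```bash
sed -i "s/goal/w=save('wrist');cv2.imwrite('pics\/w10.png',w);goal/" can.py; python3 can.py | grep -v '^in\|^out'
```

```text
-0.0005  0.0001]
  0.0003 -0.001 ]
  0.0003 -0.001 ]
wrist 0.76 9900
0.075 [ 0.5352 -0.1247] 0.0549 250 0.64
0.085 [ 0.5354 -0.124 ] 0.0529 251 0.62
t 20.98 pos [ 0.5117 -0.1829  0.271 ] F [-0.6 -0.3 -1.6] open 0.285 gf 40.00003980472684
shift(mm) [63.  2. 11.] rot [-0.01  0.05 -0.12]
```

Call:
play_rows(translation=[[0.02,0.0006,0],[0.02,0.0006,0],[0.0219,0.0005,0],[0,0,0.025],[0,0,0.025],[0,0,0.014],[0,0,0],[0,0,0]], delta_rot=[[0,0,0],[0,0,0],[0,0,0],[0,0,0],[0,0,0],[0,0,0],[0,0,0],[0,0,0]], grip=[-1,-1,-1,-1,-1,-1,-1,-1])

```text
clock: 21.98
tool_pos: [0.5355, -0.1242, 0.2078]
eef_rot: [0.819, 0.573, 0.001, 0.0]
contact_force: [-0.3, 0.5, -2.2]
opening: 0.283
finger_force: 40.0
```

```bash
python3 - <<'E'
from h import *
a=save('scene');w=save('wrist')
goal((.5345,-.1253,.1966),70);print(r.get_state()['moment'])
cv2.imwrite('pics/c3.png',np.hstack([cv2.resize(a[130:230,250:350],(400,400),interpolation=2),cv2.resize(w[100:300,220:420],(400,400),interpolation=2)]))
E
```

```text
t 22.07 pos [ 0.5356 -0.1241  0.208 ] F [-1.  -0.4 -1.3] open 0.283 gf 40.00001119449735
shift(mm) [-1.5 -0.6 11.4] rot [ 0.1  -0.02 -0.02]
[-0.0708613  -0.06028098  0.01403089]
```

View pics/c3.png

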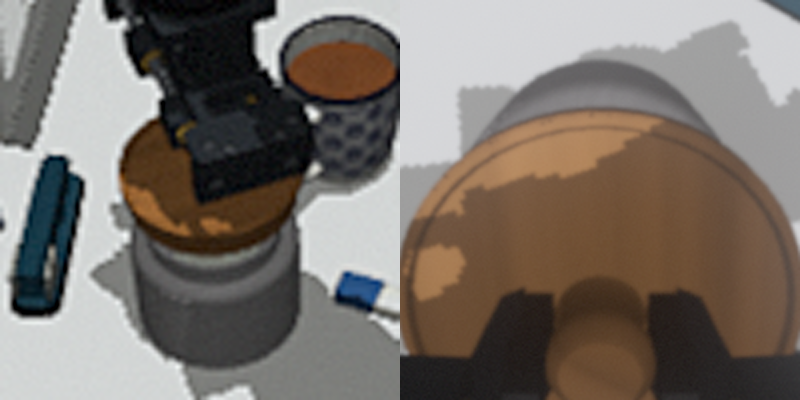

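The scene crop shows the plug right above the neck. In the wrist crop the canister arc's apex (597) is laterally centred on the lid (600). Lower gently.

Call:
play_rows(translation=[[-0.0008,-0.0003,0.006],[0,0,0.004],[0,0,0.003],[0,0,0.002],[0,0,0]], delta_rot=[[0,0,0],[0,0,0],[0,0,0],[0,0,0],[0,0,0]], grip=[-1,-1,-1,-1,-1])

```text
clock: 22.7
tool_pos: [0.5344, -0.1246, 0.1919]
eef_rot: [0.819, 0.574, -0.0, -0.0]
contact_force: [0.5, -0.6, -2.3]
opening: 0.285
finger_force: 40.0
```

```bash
python3 - <<'E'
from h import *
goal((.5351,-.1248,.1746),70);print(r.get_state()['moment'])
E
```

```text
t 22.7 pos [ 0.5344 -0.1246  0.1919] F [ 0.5 -0.6 -2.3] open 0.285 gf 39.99998778104782
shift(mm) [ 0.   0.7 17.3] rot [-0.02  0.01  0.  ]
[-0.026351   -0.04336708  0.0064602 ]
```

Call:
play_rows(translation=[[0,0,0.003],[0,0,0.002],[0,0,0.002],[0,0,0]], delta_rot=[[0,0,0],[0,0,0],[0,0,0],[0,0,0]], grip=[-1,-1,-1,-1])

```text
clock: 23.2
tool_pos: [0.5345, -0.1245, 0.185]
eef_rot: [0.819, 0.574, -0.0, -0.0]
contact_force: [-0.6, 0.9, -2.1]
opening: 0.281
finger_force: 40.0
```

Call:
play_rows(translation=[[0,0,0.002],[0,0,0.002],[0,0,0.002],[0,0,0]], delta_rot=[[0,0,0],[0,0,0],[0,0,0],[0,0,0]], grip=[-1,-1,-1,-1])

```text
clock: 23.7
tool_pos: [0.5344, -0.1245, 0.1788]
eef_rot: [0.819, 0.574, -0.0, -0.0]
contact_force: [0.2, 0.7, -2.1]
opening: 0.28
finger_force: 40.0
```

Call:
play_rows(translation=[[0,0,0.0015],[0,0,0.0015],[0,0,0.001],[0,0,0]], delta_rot=[[0,0,0],[0,0,0],[0,0,0],[0,0,0]], grip=[-1,-1,-1,-1])

```text
clock: 24.2
tool_pos: [0.5345, -0.1246, 0.175]
eef_rot: [0.819, 0.574, -0.0, -0.0]
contact_force: [0.6, 1.3, -1.8]
opening: 0.284
finger_force: 40.0
```

Call:
play_rows(translation=[[0,0,0.001],[0,0,0.001],[0,0,0]], delta_rot=[[0,0,0],[0,0,0],[0,0,0]], grip=[-1,-1,-1])

```text
clock: 24.58
tool_pos: [0.5345, -0.1245, 0.1745]
eef_rot: [0.819, 0.574, 0.0, 0.001]
contact_force: [-2.2, 0.7, 11.2]
opening: 0.28
finger_force: 40.0
```

Call:
play_rows(translation=[[0,0,0.001],[0,0,0]], delta_rot=[[0,0,0],[0,0,0]], grip=[-1,-1])

```text
clock: 24.82
tool_pos: [0.5346, -0.1245, 0.1745]
eef_rot: [0.819, 0.574, 0.0, 0.001]
contact_force: [-4.1, 1.3, 19.2]
opening: 0.285
finger_force: 40.0
```

Call:
play_rows(translation=[[0,0,0.0005],[0,0,0]], delta_rot=[[0,0,0],[0,0,0]], grip=[-1,-1])

```text
clock: 25.08
tool_pos: [0.5346, -0.1245, 0.1744]
eef_rot: [0.819, 0.574, 0.0, 0.001]
contact_force: [-5.6, 1.1, 23.6]
opening: 0.287
finger_force: 40.0
```

Call:
play_rows(translation=[[0,0,-0.002],[0,0,-0.001],[0,0,-0.001],[0,0,-0.001],[0,0,-0.001],[0,0,-0.002],[0,0,-0.003],[0,0,-0.004],[0,0,-0.006],[0,0,-0.01],[0,0,-0.01],[0,0,0]], delta_rot=[[0,0,0],[0,0,0],[0,0,0],[0,0,0],[0,0,0],[0,0,0],[0,0,0],[0,0,0],[0,0,0],[0,0,0],[0,0,0],[0,0,0]], grip=[-1,-1,-1,-1,-1,-1,-1,-1,-1,-1,-1,-1])

```text
clock: 26.58
tool_pos: [0.535, -0.1247, 0.2137]
eef_rot: [0.819, 0.574, 0.001, 0.001]
contact_force: [0.1, 0.1, -1.7]
opening: 0.285
finger_force: 40.0
```

```bash
python3 - <<'E'
from h import *
f=[]
save('scene')
for i in range(6):
    f.append(r.get_state()['contact_force'][2]); r.snapshot('scene')
print('Fz mean',np.mean(f));goal((.5345,-.1245,.275),70)
for t in('inner_lid','canister','canister_rim','outer_lid'):
  for o in r.look_for('scene',t)[:3]: print(t,np.round(o['point'],3),round(o['confidence'],2))
E
```

```text
Fz mean -1.9524984869486108
t 26.93 pos [ 0.5343 -0.1246  0.2123] F [ 0.3  0.7 -1.3] open 0.282 gf 40.00002320855856
shift(mm) [  0.1   0.1 -62.7] rot [-0.03  0.01  0.  ]
inner_lid [ 0.505 -0.094  0.101] 0.54
inner_lid [ 0.464 -0.201  0.012] 0.24
canister [ 0.497 -0.091  0.063] 0.82
canister_rim [ 0.5   -0.09   0.059] 0.73
outer_lid [ 0.513 -0.1    0.141] 0.82
```

Call:
play_rows(translation=[[0,0,-0.01],[0,0,-0.025],[0,0,-0.02],[0,0,-0.01],[0,0,0],[0,0,0]], delta_rot=[[0,0,0],[0,0,0],[0,0,0],[0,0,0],[0,0,0],[0,0,0]], grip=[-1,-1,-1,-1,-1,-1])

```text
clock: 27.88
tool_pos: [0.534, -0.1247, 0.277]
eef_rot: [0.819, 0.574, -0.001, -0.0]
contact_force: [0.5, 0.1, -1.9]
opening: 0.284
finger_force: 40.0
```

```bash
python3 - <<'E'
from h import *
f=[];a=save('scene');cv2.imwrite('pics/end.png',a)
for i in range(12):
    f.append(r.get_state()['contact_force'][2]); r.snapshot('scene')
print('Fz mean',np.mean(f),np.std(f));goal((.5345,-.1245,.275),70)
for t in('inner_lid','canister','outer_lid','mug','eraser','stapler'):
  for o in r.look_for('scene',t)[:3]: print(t,np.round(o['point'],3),round(o['confidence'],2),np.round(proj('scene',o['point'])))
o=r.silhouettes('scene','inner_lid')
for k in o: print(k['confidence'],k['pixels'].sum(),np.argwhere(k['pixels']).mean(0)[::-1],np.median(a[k['pixels']],0))
p=proj('scene',(.535,-.125,.095)).astype(int);print(p)
for v in range(p[1]-24,p[1]+20,3): print(v,a[v,p[0]].tolist(),a[v,p[0]-8].tolist())
E
```

```text
Fz mean -1.7172524453346345 0.3943374154690201
t 28.52 pos [ 0.5345 -0.1246  0.2777] F [-0.7 -0.2 -2. ] open 0.285 gf 40.000019520521164
shift(mm) [ 0.1 -0.   2.7] rot [0.01 0.   0.  ]
inner_lid [ 0.536 -0.119  0.1  ] 0.93 [301. 184.]
canister [ 0.497 -0.095  0.061] 0.84 [305. 207.]
canister [ 0.514 -0.101  0.211] 0.23 [299. 161.]
outer_lid [ 0.509 -0.1    0.205] 0.85 [300. 164.]
mug [ 0.563 -0.278  0.076] 0.82 [339. 155.]
mug [ 0.464 -0.199  0.009] 0.36 [342. 205.]
eraser [ 0.463 -0.202  0.012] 0.43 [343. 204.]
stapler [ 0.641 -0.057  0.031] 0.69 [261. 191.]
0.97 685 [302.50656934 185.25839416] [127. 137. 132.]
[303 183]
159 [27, 57, 88] [28, 57, 88]
162 [26, 51, 79] [27, 54, 82]
165 [28, 51, 76] [24, 51, 76]
168 [45, 86, 134] [47, 93, 145]
171 [18, 33, 51] [19, 36, 55]
174 [31, 43, 57] [76, 87, 90]
177 [121, 132, 126] [87, 92, 92]
180 [128, 138, 133] [128, 136, 133]
183 [128, 138, 133] [127, 138, 133]
186 [96, 103, 101] [126, 137, 132]
189 [128, 137, 134] [129, 138, 135]
192 [126, 137, 132] [127, 139, 132]
195 [131, 140, 135] [121, 131, 127]
198 [66, 71, 68] [55, 55, 58]
201 [94, 94, 94] [141, 142, 144]
```

The inner lid is found at z = 0.100 over the canister with confidence 0.93. That matches its home height of 0.099. The wrist force fits the outer lid alone, and the bystanders haven't moved.

```bash
python3 -c "
from plant import r
print(r.finish_job())"
```

```text
the job is handed in; nothing more can be done
None
```

I handed the job in at about 30 s on the robot's clock: both wrappers are in the bin, the inner lid is pressed home in the canister, and the outer lid is held level about 10 cm above it.

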